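Close a handle mould on its brass locating pins and hold it shut

ROBOT

A 7-joint arm with a two-finger parallel gripper is mounted at the origin on the work surface. World frame = base frame: x ahead of the robot, y to its left, z up, the work surface at z = 0. Lengths are in m, angles in rad, forces in N, time in s.
With the tool pointing down it reaches from about 0.4 to 0.85 m from the base axis. Payload 10.4 kg.
Tool frame: the origin (TCP) lies at the very end of the fingers, on their centre line; the grasp point (between the pads) lies 19 mm behind it (env.hold_point_z is the distance from the TCP to the grasp point, in m); z points along the fingers, y is the direction in which the jaws open and shut (so a half turn about z gives the same grasp; the last joint's range is limited). The gripper opens to 85 mm and grips with 20 to 120 N. Pads are 22 mm wide; open, the fingers measure 114 mm over their backs; the gripper's body (76 mm by 85 mm) begins 54 mm behind the grasp point. The pads swing forward as they close: fully open they stand 13 mm farther back than shut.
Start: joints at [1.143, 0.332, -0.065, 1.46, 0.022, 1.35, -0.088], TCP at [0.246, -0.575, 0.2] pointing down, gripper open.
Joint ranges: [-2.6, 2.6], [-0.5, 2.12], [-1.47, 1.34], [0.16, 2.42], [-1.27, 4.41], [0.06, 2.06], [-2.6, 2.6]. Speed limits (rad/s): [2.22, 2.22, 2.79, 2.79, 3.14, 3.14, 3.14].

INTERFACE

Orientations are given as a 3x3 rotation matrix whose columns are the frame's x, y, z axes.
In Python, from rig import env, viewer gives the robot as it stands.
- The arm moves only by the tool carry_out, never from a script. Its argument "rows" is a list of rows, each a list of 3 entries, a list of its own where there are three numbers: the shift along the tool's x, y, z in m, then the turn, a rotation vector about the tool's x, y, z in degrees, then the closure, from 0 (fully open) to 1 (shut). A call has 1 to 12 rows; each row is the pose to reach, as a shift and turn from the pose commanded when the call began, along the tool's axes at that moment; what a row does not reach only later rows make up. A row lasts 1/8 s, in which the tool goes at most 62.5 mm and 10.7 degrees, less where a joint would pass 70% of its speed; a pose out of reach is approached as far as the arm can. A call with a gripper value outside its range is refused whole. The fingers move at their own pace and stop on an object; the grip force is fixed at half the most. Time passes only in rows, so rows that repeat a pose let the fingers close. It gives the time, the measured TCP pose, the force and the opening at its end, in the units of the state.
- env.observe(): the state, without advancing time (a new reading comes with each control period).
- viewer.snapshot(name): name is "side" or "top" or "wrist"; returns the picture (400x640x3 uint8, blue, green, red); there is no depth.
- viewer.camera_params(name): a dict with "fx", "fy", "cx", "cy" (pixels), "rvec" (rotation vector, rad) and "tvec" (3), from world to camera coordinates, as OpenCV has them. Camera axes: x right, y down, z forward; pixel columns grow to the right and rows downward; lengths in m; the calibration is good to about 2 mm. A picture is of the moment at which its call begins: read the wrist's pose just before it. camera_params takes no time and is no camera call; for the wrist camera it gives the pose at the moment of the call.
- env.finish_job(): hands the job in, once; it reports no verdict.
The state is a dict: "t": time; "q": joint angles; "joint_velocities": joint speeds; "joint_efforts": joint torques, N m; "tcp_pos": TCP position; "ee_rot": TCP orientation; "wrist_force": force on the tool from outside, world axes, zero at the start; "torque": the same for the moment, N m; "gripper_width": finger opening in m.
Only numpy, scipy, OpenCV 4.12 (cv2) and the standard library are available. Lean on these libraries where they do the work, as an engineer would, in place of code of your own. Each camera call takes 0.05 s, during which the arm holds its last target.

TASK

Pick up the loose upper half of the small plaster handle mould and rest it level and the right way round, on the two brass pins of the lower half, about a centimetre off its seat; the pins are then out of sight beneath it, so slide it across until you feel it drop down over both. Press it fully down with about a kilo of push and finish like that, still holding the mould pressed shut ready for the clamp. Plaster chips, so never bang it down, and leave the other things on the bench where they are.

Things in the scene. Friction and masses are not known exactly. Their poses are not given: they have to be found in the camera images.
- cover_mid (a point): Centre (half-way up) of the loose upper mould half: off-white plaster block 130 mm long (x), 60 mm wide (y), 32 mm thick (z up), 0.21 to 0.36 kg, lying on the bench, flat parting face down. The spout end (-x) has two cut corners (8 mm) and a half-round funnel and starts roughly towards the robot. Two shallow strap grooves run round it at x = +-35 mm. Grip it across the width at mid-length.
- mould_face (a point): Centre of the upward parting face of the fixed lower mould half, 47 mm above the bench. Same 130 x 60 mm outline and axes as the upper half (x from the spout end with cut corners to the plain end); a handle impression lies in the face. Closed = cover_mid straight above this point, 16 mm up, x axes the same way; the off-set pins prevent closing the other way round.
- natch_a (a point): Tip of the brass locating pin near the spout end: 10 mm diameter, standing 8 mm proud of the parting face, its top 2.5 mm bevelled to 6.4 mm across; at x, y = (-44, +18) mm in the mould_face frame. 1 mm play all round in its socket.
- natch_b (a point): Tip of the second brass locating pin, the same, at x, y = (+52, -18) mm in the mould_face frame.
- mould: The fixed lower mould half with the plywood casting board (180 x 110 x 15 mm, screwed to the bench) it is bedded on, between low cleats that end 20 mm below the parting face; origin under the board's centre on the bench, axes as mould_face; can start left or right.
- cover: The same upper half; origin in the middle of its parting face (underside). In that face are two blind sockets, 12 mm across and 10.5 mm deep, at the block's x, y = (-44, +18) and (+52, -18) mm.
- mug: Bystander: biscuit-fired mug with handle, 80 mm wide, 88 mm high; origin under its centre.
- brush: Bystander: brush lying flat, 170 mm long.
- sprig: Bystander: round plaster press mould with a flower, 92 mm across, 26 mm high; origin under its centre.
- clamp: Bystander: steel bar clamp with a wooden handle lying flat, 200 mm long.
- tub: Bystander: clear plastic tub, 114 mm across, 75 mm high; origin under its centre.
- loop_tool: Bystander: loop tool lying flat, 170 mm long.
Mind the look-alikes: they are no part of the job. Leave any pink or purple look-alike of the cover alone.

How it is judged:
By the outcome, as a careful person would: the job done as asked, in the order asked, and still so for the second after the job is handed in, while the arm keeps its last pose, push and grip.
It also fails if it takes over 58 s, if anything falls off the work surface, if the arm or the gripper's body presses on something with over 40 N, if the wrist force passes 120 N, or if a joint passes its speed limit or range.

## Working session

There is one attempt and no reset: what is moved stays moved. The work goes in short steps, Python scripts to look and compute and a tool call to move; the robot and the scene stay as the last step left them, time stands still between calls to the robot, and variables do not carry over. Pictures are saved under pics/ and viewed, and the job is handed in when it is done.

Besides the shell and the picture viewer there is one more tool, called after "Request:" as name(argument=value, ...), one argument or row to a line, values as JSON. carry_out: Moves the arm, as the interface text tells. Its arguments: {"type":"object","properties":{"rows":{"type":"array"}},"required":["rows"]}

```bash
ls; mkdir -p pics
python3 - <<'E'
from rig import env, viewer
import cv2
for n in ["side","top","wrist"]:
    p=viewer.camera_params(n); print(n,p)
    cv2.imwrite(f"pics/{n}0.png",viewer.snapshot(n))
s=env.observe(); print(s['t'],s['tcp_pos'],s['ee_rot'],s['gripper_width'],s['wrist_force'])
E
```

```text
pics
side {'fx': 494.3488981768675, 'fy': 494.3488981768675, 'cx': 322.77145126519764, 'cy': 203.95292816711572, 'rvec': array([ 2.0978963 , -0.07309256,  0.04573137]), 'tvec': array([-0.51931258,  0.07160631,  1.26316461])}
top {'fx': 376.69314522090303, 'fy': 376.69314522090303, 'cx': 318.6212690023666, 'cy': 197.97135672163523, 'rvec': array([ 2.16525022, -2.11576136,  0.16188699]), 'tvec': array([-0.00506283,  0.4983807 ,  1.23390003])}
wrist {'fx': 284.95061012238915, 'fy': 284.95061012238915, 'cx': 314.9115646631216, 'cy': 201.12727957240276, 'rvec': array([-2.39172664,  1.57803805,  0.2553436 ]), 'tvec': array([-0.62260337, -0.03986285,  0.38078718])}
0.15 [ 0.24601965 -0.57420964  0.19972559] [[ 9.19182851e-01  3.93830771e-01 -4.59013892e-04]
 [ 3.93831034e-01 -9.19182386e-01  9.25748719e-04]
 [-5.73291537e-05 -1.03170626e-03 -9.99999466e-01]] 0.08536346218963019 [ 0.28841582 -0.6435042  -0.89135533]
```

View pics/top0.png

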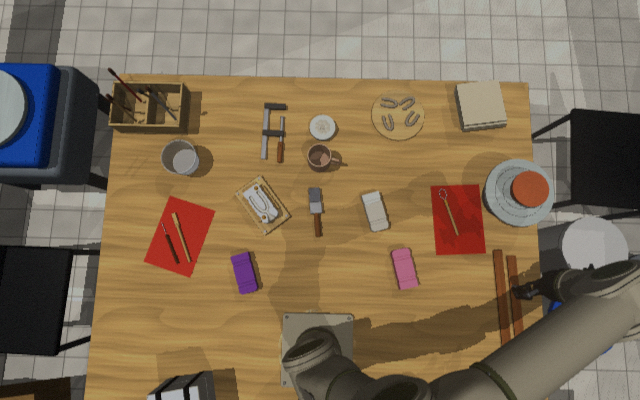

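View pics/side0.png

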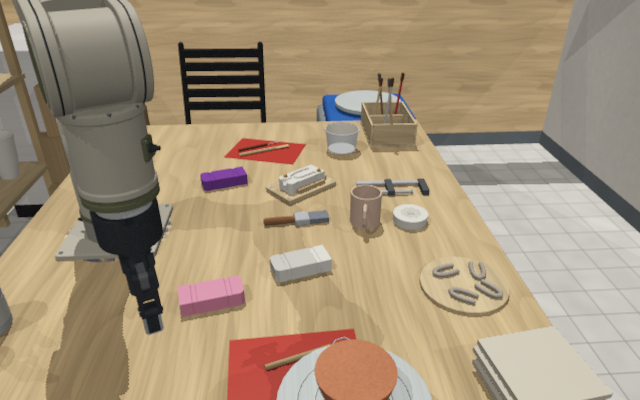

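View pics/wrist0.png

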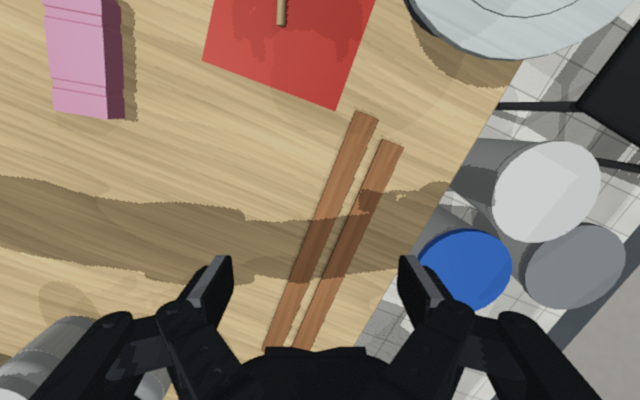

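The off-white block at top-view (375,211) / side-view (301,263) fits the cover. The pink (404,268) and purple (245,272) blocks are the look-alikes. The lower mould is at top-view (263,205). I'll enlarge these to confirm.

Run:
```python
import cv2,numpy as np
t=cv2.imread("pics/top0.png"); s=cv2.imread("pics/side0.png")
def crop(im,x,y,w,h,k): return cv2.resize(im[y:y+h,x:x+w],None,fx=k,fy=k,interpolation=cv2.INTER_CUBIC)
a=crop(t,345,180,60,60,6);b=crop(t,230,170,70,70,6)[:420]
a=cv2.copyMakeBorder(a,0,60,0,0,cv2.BORDER_CONSTANT)
cv2.imwrite("pics/tc.png",np.hstack([a,b]))
cv2.imwrite("pics/sc.png",np.vstack([crop(s,260,240,80,45,7),crop(s,260,160,80,45,7)])[:,:])
```

```text
(no output)
```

View pics/tc.png

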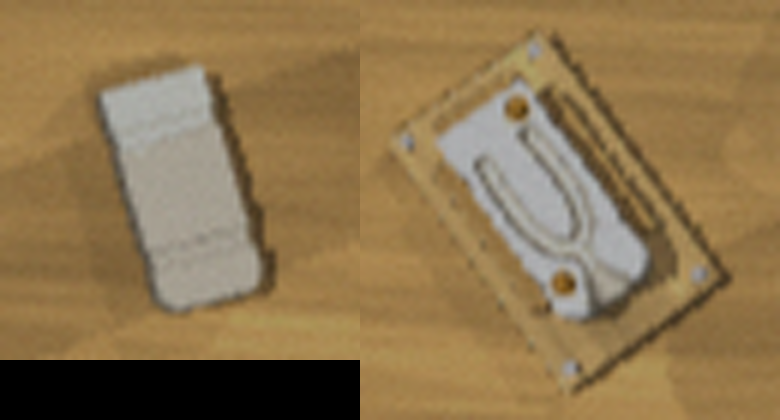

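View pics/sc.png

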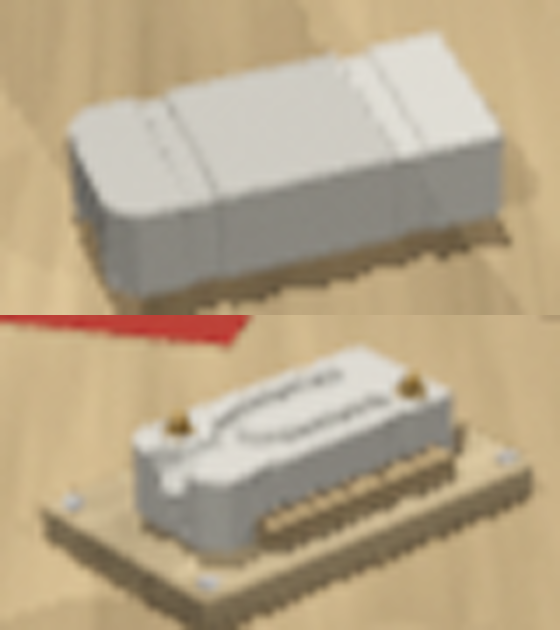

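```bash
cat > h.py <<'E'
import numpy as np, cv2
from scipy.optimize import least_squares
def KRt(p):
    K=np.array([[p['fx'],0,p['cx']],[0,p['fy'],p['cy']],[0,0,1.]])
    return K,cv2.Rodrigues(np.array(p['rvec']))[0],np.array(p['tvec'],float).ravel()
def ray(p,u,v):
    K,R,t=KRt(p); d=R.T@np.linalg.inv(K)@np.array([u,v,1.]); return -R.T@t,d/np.linalg.norm(d)
def atz(p,u,v,z):
    o,d=ray(p,u,v); return o+d*(z-o[2])/d[2]
def tri(obs):
    A=np.zeros((3,3));b=np.zeros(3)
    rs=[ray(p,u,v) for p,u,v in obs]
    for o,d in rs:
        M=np.eye(3)-np.outer(d,d);A+=M;b+=M@o
    x=np.linalg.solve(A,b); return x,[float(np.linalg.norm((np.eye(3)-np.outer(d,d))@(x-o))) for o,d in rs]
def proj(p,X):
    K,R,t=KRt(p); c=K@(R@np.array(X)+t); return c[:2]/c[2]
E
python3 - <<'E'
from h import *
from rig import viewer
T=viewer.camera_params("top");S=viewer.camera_params("side")
np.set_printoptions(precision=4,suppress=True)
for n,a,b in [("a",(264,217.2),(285.6,174.7)),("b",(256,188),(318.9,169)),("c+",(361.7,195.5),(322.9,245)),("c-",(378.8,191.2),(331.7,259.3))]:
    print(n,tri([(T,*a),(S,*b)]), atz(T,*a,.055 if n in"ab" else .032))
for c in [(100,93),(203,67),(262,250),(255,285),(175,310),(152,290)]:
    print(atz(T,345+c[0]/6,180+c[1]/6,.032))
W=viewer.camera_params("wrist"); K,R,t=KRt(W); C=-R.T@t
from rig import env
s=env.observe(); E=np.array(s['ee_rot']); print("cam in tool",E.T@(C-s['tcp_pos']), (R@E).T)
E
```

```text
a (array([0.4269, 0.1853, 0.0559]), [0.00033158234714890394, 0.00033158234714883786]) [0.4273 0.1855 0.055 ]
b (array([0.5246, 0.2166, 0.0556]), [4.395919547246064e-05, 4.395919547245516e-05]) [0.5247 0.2167 0.055 ]
c+ (array([ 0.511 , -0.1395,  0.0329]), [7.714066043325779e-05, 7.714066043355913e-05]) [ 0.5112 -0.1396  0.032 ]
c- (array([ 0.5268, -0.1975,  0.0337]), [0.0002653464208044755, 0.0002653464208045047]) [ 0.5274 -0.1977  0.032 ]
[ 0.5112 -0.1395  0.032 ]
[ 0.5275 -0.1978  0.032 ]
[ 0.4242 -0.2307  0.032 ]
[ 0.4045 -0.2267  0.032 ]
[ 0.3895 -0.182   0.032 ]
[ 0.4004 -0.1692  0.032 ]
cam in tool [ 0.081  -0.0016 -0.1736] [[-0.0007 -0.9497 -0.3132]
 [ 1.     -0.0006 -0.0004]
 [ 0.0002 -0.3132  0.9497]]
```

```bash
cat >> h.py <<'E'
from rig import env, viewer
from scipy.spatial.transform import Rotation as Ro
np.set_printoptions(precision=4,suppress=True)
def rel(pos,yaw):
    s=env.observe();E=np.array(s['ee_rot']);y=np.radians(yaw)
    c,n=np.cos(y),np.sin(y); G=np.array([[c,n,0],[n,-c,0],[0,0,-1.]])
    print("t",s['t'],"tcp",np.array(s['tcp_pos']),"yaw",np.degrees(np.arctan2(E[1,0],E[0,0])),"w",s['gripper_width'],"F",np.array(s['wrist_force']),"M",np.array(s['torque']))
    print("shift mm",E.T@(np.array(pos)-s['tcp_pos'])*1000,"turn deg",np.degrees(Ro.from_matrix(E.T@G).as_rotvec()))
E
python3 -c "
from h import *
rel([.4565,-.1858,.2],15.4)"
```

```text
t 0.15 tcp [ 0.246  -0.5742  0.1997] yaw 23.193088611358952 w 0.08536346218963019 F [ 0.2884 -0.6435 -0.8914] M [-0.0096 -0.0165 -0.0104]
shift mm [ 346.4377 -274.1259   -0.0115] turn deg [-0.0588  0.0073  7.7931]
```

Request:
carry_out(
  rows=[
    [[0.04,-0.031,0],[0,0,1],0],
    [[0.08,-0.063,0],[0,0,2],0],
    [[0.12,-0.095,0],[0,0,3],0],
    [[0.16,-0.127,0],[0,0,4],0],
    [[0.2,-0.158,0],[0,0,5],0],
    [[0.24,-0.19,0],[0,0,6],0],
    [[0.28,-0.222,0],[0,0,7],0],
    [[0.32,-0.253,0],[0,0,7.8],0],
    [[0.3464,-0.2741,0],[-0.06,0,7.8],0],
    [[0.3464,-0.2741,0],[-0.06,0,7.8],0],
    [[0.3464,-0.2741,0],[-0.06,0,7.8],0],
    [[0.3464,-0.2741,0],[-0.06,0,7.8],0],
  ],
)

```text
t: 1.65
tcp_pos: [0.4561, -0.1872, 0.2002]
ee_rot: [[0.965, 0.264, 0.0], [0.264, -0.965, -0.001], [-0.0, 0.001, -1.0]]
wrist_force: [-1.0, -0.6, -0.4]
gripper_width: 0.0852
```

```bash
python3 -c "
from h import *
rel([.4565,-.1858,.2],15.4)
W=viewer.camera_params('wrist'); im=viewer.snapshot('wrist'); cv2.imwrite('pics/w1.png',im)
import pickle; pickle.dump(W,open('w1.pkl','wb'))"
```

```text
t 1.65 tcp [ 0.4561 -0.1872  0.2002] yaw 15.28329357225289 w 0.0852289138975652 F [-0.9795 -0.5514 -0.4478] M [-0.0437 -0.0259 -0.0765]
shift mm [ 0.7944 -1.2728  0.1864] turn deg [ 0.0658  0.0149 -0.1167]
```

View pics/w1.png

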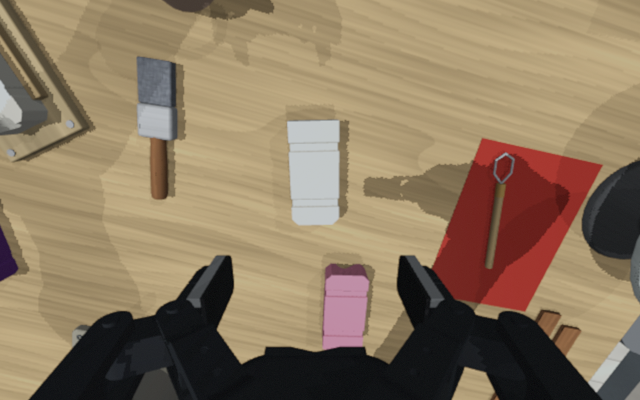

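```bash
python3 -c "
import cv2
im=cv2.imread('pics/w1.png'); cv2.imwrite('pics/w1c.png',cv2.resize(im[112:232,270:360],None,fx=5,fy=5,interpolation=cv2.INTER_CUBIC))"
```

```text
(no output)
```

View pics/w1c.png

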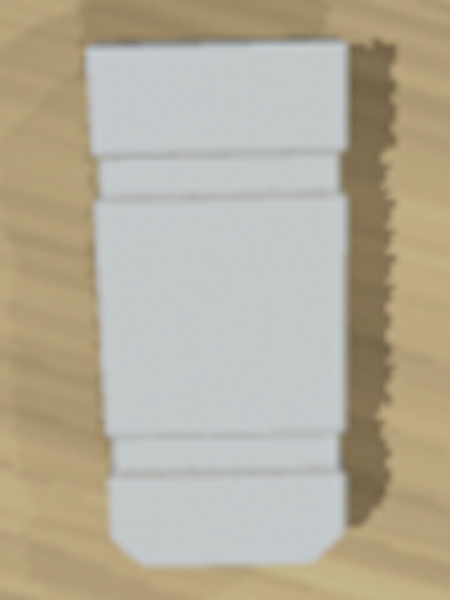

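Run:
```python
from h import *
import pickle
W=pickle.load(open('w1.pkl','rb'));z=.032
T=viewer.camera_params("top");S=viewer.camera_params("side")
def P(x,y): return atz(W,270+(x+.5)/5-.5,112+(y+.5)/5-.5,z)[:2]
pl,pr,sl,sr=P(87,46),P(347,42),P(109,530),P(346,530)
bot=P(225,566)
print(pl,pr,sl,sr,bot,np.linalg.norm(pl-pr),np.linalg.norm(sl-sr))
ax=lambda d:np.degrees(np.arctan2(d[1],d[0]))
print("yaw",ax(pl-sl),ax(pr-sr),ax(pl-pr)-90)
m=(pl+pr)/2; d=m-bot; print("len",np.linalg.norm(d),ax(d),"mid",(m+bot)/2)
# height: two wrist/top views
print(tri([(W,270+87/5,112+46/5),(T,361.7,195.5),(S,322.9,245)]),tri([(W,270+347/5,112+42/5),(T,378.8,191.2),(S,331.7,259.3)]))
```

```text
[ 0.5106 -0.1373] [ 0.5272 -0.195 ] [ 0.3952 -0.1708] [ 0.4113 -0.2297] [ 0.3934 -0.2022] 0.06007300644873257 0.061038053162365886
yaw 16.186434168978554 16.63922672296301 16.08918465032525
len 0.13058890570130602 16.038550325053134 mid [ 0.4562 -0.1842]
(array([ 0.5108, -0.1388,  0.0328]), [0.001012991164599218, 0.0007949845311897916, 0.0003289261506566173]) (array([ 0.5269, -0.1965,  0.0331]), [0.0010478642288110267, 0.0010408897844988913, 0.0002993890412208277])
```

```bash
python3 -c "
from h import *
rel([.4562,-.1845,.001],16.1)"
```

```text
t 1.7 tcp [ 0.4561 -0.1871  0.2002] yaw 15.285452868253506 w 0.08571361432209111 F [-0.4743  0.0543  0.6371] M [-0.0157  0.0501 -0.0099]
shift mm [  0.8037  -2.7471 199.2007] turn deg [ 0.0611  0.0099 -0.8145]
```

Request:
carry_out(
  rows=[
    [[0.0008,-0.0027,0.03],[0,0,-0.8],0],
    [[0.0008,-0.0027,0.06],[0,0,-0.8],0],
    [[0.0008,-0.0027,0.09],[0,0,-0.8],0],
    [[0.0008,-0.0027,0.12],[0,0,-0.8],0],
    [[0.0008,-0.0027,0.145],[0,0,-0.8],0],
    [[0.0008,-0.0027,0.165],[0,0,-0.8],0],
    [[0.0008,-0.0027,0.18],[0,0,-0.8],0],
    [[0.0008,-0.0027,0.19],[0,0,-0.8],0],
    [[0.0008,-0.0027,0.195],[0,0,-0.8],0],
    [[0.0008,-0.0027,0.1985],[0,0,-0.8],0],
    [[0.0008,-0.0027,0.1985],[0,0,-0.8],0],
    [[0.0008,-0.0027,0.1985],[0,0,-0.8],0],
  ],
)

```text
t: 3.2
tcp_pos: [0.457, -0.1836, 0.0022]
ee_rot: [[0.96, 0.279, 0.001], [0.279, -0.96, -0.001], [0.001, 0.002, -1.0]]
wrist_force: [0.0, 0.8, -0.6]
gripper_width: 0.0855
```

```bash
python3 -c "
from h import *
rel([.4562,-.1845,.001],16.1)
cv2.imwrite('pics/w2.png',viewer.snapshot('wrist'))"
```

```text
t 3.2 tcp [ 0.457  -0.1836  0.0022] yaw 16.191814444975474 w 0.08548369851647518 F [ 0.0189  0.7665 -0.5792] M [-0.0049  0.011  -0.0439]
shift mm [-1.0401  0.5969  1.1859] turn deg [ 0.0901 -0.0312  0.0918]
```

View pics/w2.png

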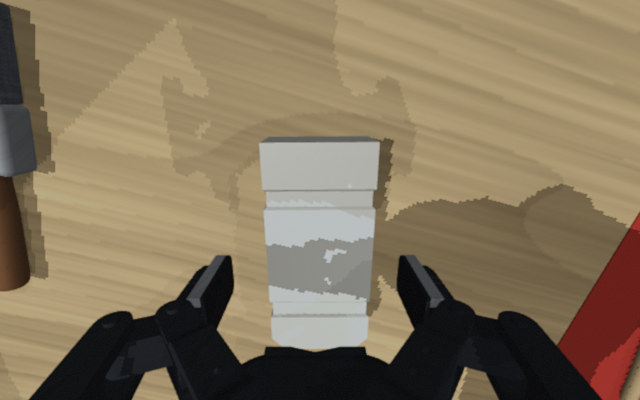

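Request:
carry_out(
  rows=[
    [[-0.001,0.0007,0.001],[0,0,0],0],
    [[-0.001,0.0007,0.001],[0,0,0],0.1],
    [[-0.001,0.0007,0.001],[0,0,0],0.2],
    [[-0.001,0.0007,0.001],[0,0,0],0.25],
    [[-0.001,0.0007,0.001],[0,0,0],0.3],
    [[-0.001,0.0007,0.001],[0,0,0],0.35],
    [[-0.001,0.0007,0.001],[0,0,0],0.5],
    [[-0.001,0.0007,0.001],[0,0,0],0.8],
    [[-0.001,0.0007,0.001],[0,0,0],1],
    [[-0.001,0.0007,0.001],[0,0,0],1],
  ],
)

```text
t: 4.5
tcp_pos: [0.4564, -0.1844, 0.0011]
ee_rot: [[0.96, 0.279, 0.001], [0.279, -0.96, -0.001], [0.001, 0.001, -1.0]]
wrist_force: [1.0, 2.2, 3.2]
gripper_width: -0.0003
```

```bash
python3 -c "
from h import *
rel([.4562,-.1845,.001],16.1)
cv2.imwrite('pics/w3.png',viewer.snapshot('wrist'))"
```

```text
t 4.5 tcp [ 0.4564 -0.1844  0.0011] yaw 16.20227335431069 w -0.0003411977059121354 F [0.9897 2.2375 3.2259] M [0.3467 0.072  0.0088]
shift mm [-0.2496  0.0368  0.1498] turn deg [ 0.0829 -0.045   0.1022]
```

View pics/w3.png

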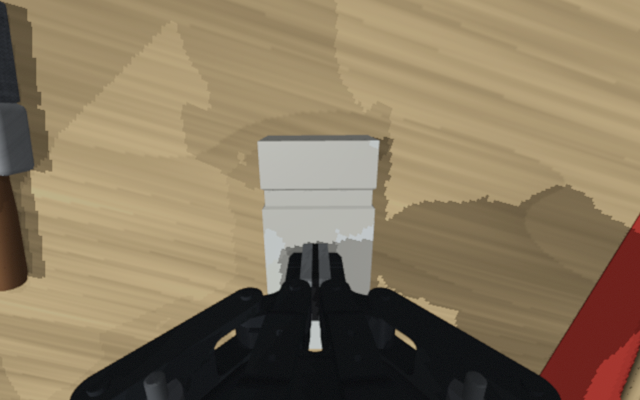

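```bash
python3 -c "
from h import *
print(env.hold_point_z, [a for a in dir(env) if a[0]!='_'])
im=viewer.snapshot('side');cv2.imwrite('pics/s3.png',cv2.resize(im[130:310,210:400],None,fx=4,fy=3.3,interpolation=cv2.INTER_CUBIC))"
```

```text
0.0187 ['Unreachable', 'finish_job', 'hold_point_z', 'observe']
```

View pics/s3.png

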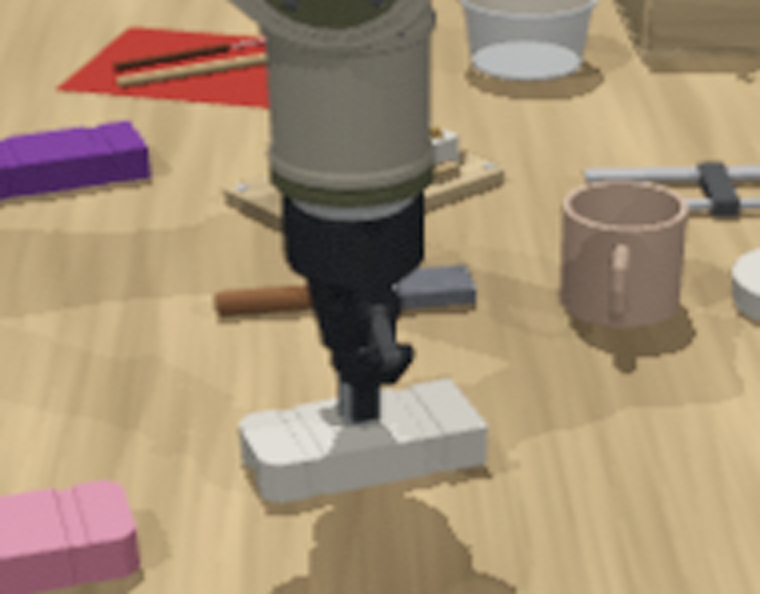

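```bash
python3 -c "
from h import *
S=viewer.camera_params('side')
print(proj(S,[.246,-.575,.2]),proj(S,[.4564,-.1844,.0011]),proj(S,[.4564,-.1844,.036]))
c=np.array([.4562,-.1844])
print(proj(S,[*c,0]),proj(S,[*c,.032]))
"
```

```text
[154.364  334.0987] [300.5294 268.5874] [300.2202 256.2391]
[300.4517 268.9741] [300.1676 257.6777]
```

```bash
python3 -c "
from h import *
W=viewer.camera_params('wrist')
s=env.observe();E=np.array(s['ee_rot']);p=np.array(s['tcp_pos'])
for k in (0,10,19,30,40): print(k,proj(W,p-E[:,2]*k/1000))
print(s['q'], s['joint_efforts'])
im=cv2.imread('pics/w3.png');cv2.imwrite('pics/w3c.png',cv2.resize(im[225:375,240:400],None,fx=4,fy=4,interpolation=cv2.INTER_CUBIC))
"
```

```text
0 [317.6106 234.6153]
10 [317.7503 241.3153]
19 [317.8893 247.9773]
30 [318.0792 257.0763]
40 [318.2743 266.4318]
[ 0.6446  0.2888 -0.3922  1.9938  0.1423  0.8835 -1.1114] [  0.7274 -46.7569  -2.2382 -29.1574   0.4402  -0.1332  -0.0012]
```

View pics/w3c.png

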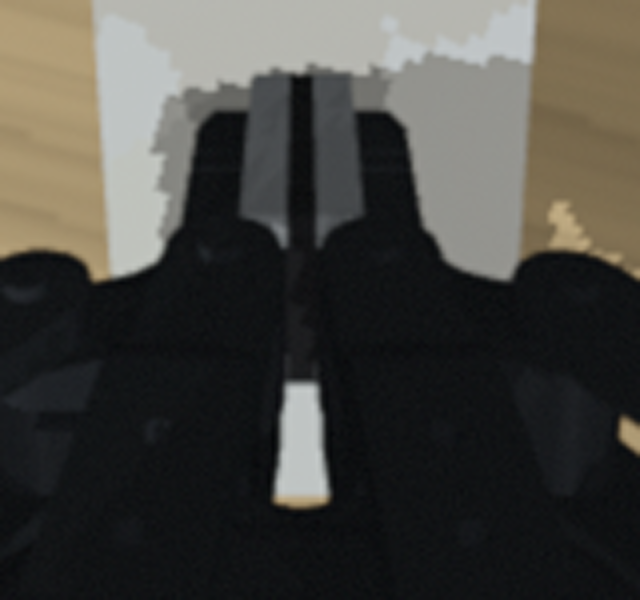

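```bash
python3 -c "
from h import *
W=viewer.camera_params('wrist')
s=env.observe();E=np.array(s['ee_rot']);p=np.array(s['tcp_pos'])
for z in (.0,.032): print(z,[atz(W,u,v,z) for u,v in((258,141),(379.5,139),(263,208),(375,207))])
for k in (0,10,20,25,30,35,40): print(k,proj(W,p-E[:,2]*k/1000+E[:,0]*.011))
cv2.imwrite('pics/t3.png',cv2.resize(viewer.snapshot('top')[150:250,300:450],None,fx=5,fy=5,interpolation=cv2.INTER_CUBIC))
"
```

```text
0.0 [array([ 0.5053, -0.1326,  0.    ]), array([ 0.5268, -0.2026,  0.    ]), array([ 0.4642, -0.1451, -0.    ]), array([ 0.4852, -0.2149,  0.    ])]
0.032 [array([ 0.5104, -0.1376,  0.032 ]), array([ 0.528 , -0.1948,  0.032 ]), array([ 0.4769, -0.1478,  0.032 ]), array([ 0.494 , -0.2048,  0.032 ])]
0 [317.6495 219.2936]
10 [317.7941 225.303 ]
20 [317.9551 231.9927]
25 [318.0426 235.6299]
30 [318.1353 239.4853]
35 [318.2338 243.5793]
40 [318.3386 247.9346]
```

View pics/t3.png

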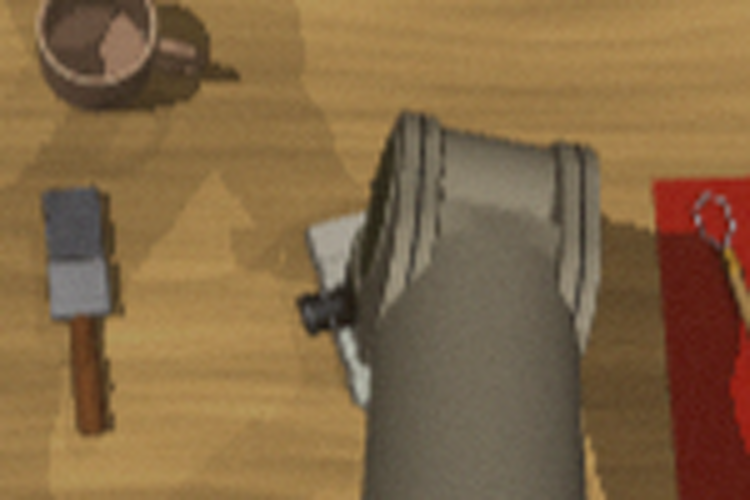

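```bash
python3 -c "
from h import *
W=viewer.camera_params('wrist')
s=env.observe();E=np.array(s['ee_rot']);p=np.array(s['tcp_pos'])
for k in (0,13,25,35,45,55): print(k,proj(W,p-E[:,2]*k/1000+E[:,0]*.011-E[:,1]*.0425),proj(W,p-E[:,2]*k/1000+E[:,0]*.011+E[:,1]*.0425))
S=viewer.camera_params('side')
for z in (.2,.213,.225,.235,.245):print(z,[proj(S,np.array([.246,-.5742,z])+k*.0425*np.array([.394,-.919,0])) for k in(-1,1)])
im=cv2.imread('pics/side0.png');cv2.imwrite('pics/s0c.png',cv2.resize(im[240:345,90:190],None,fx=5,fy=5,interpolation=cv2.INTER_CUBIC))
"
```

```text
0 [252.7935 219.298 ] [382.5039 219.2186]
13 [248.393  227.2387] [387.2863 227.1551]
25 [243.7393 235.6362] [392.3438 235.5484]
35 [239.3335 243.5866] [397.1322 243.4949]
45 [234.3466 252.5854] [402.5522 252.4897]
55 [228.6556 262.8549] [408.7378 262.7548]
0.2 [array([148.7017, 314.5948]), array([160.8641, 354.6702])]
0.213 [array([147.1184, 307.7894]), array([159.2443, 347.5834])]
0.225 [array([145.6307, 301.395 ]), array([157.7195, 340.9127])]
0.235 [array([144.3713, 295.9817]), array([156.4266, 335.2564])]
0.245 [array([143.0936, 290.4897]), array([155.1129, 329.5093])]
```

View pics/s0c.png

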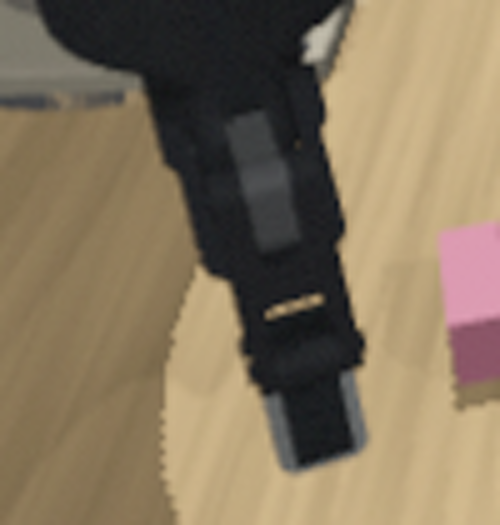

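The fingers closed just over the top of the block. In both the side and wrist views the tips show about 35 mm short of the reported TCP, which disagrees with the text. I'll raise the closed gripper and measure where the tips are.

Request:
carry_out(
  rows=[
    [[0,0,-0.015],[0,0,0],1],
    [[0,0,-0.035],[0,0,0],1],
    [[0,0,-0.06],[0,0,0],1],
    [[0,0,-0.06],[0,0,0],1],
    [[0,0,-0.06],[0,0,0],1],
  ],
)

```text
t: 5.28
tcp_pos: [0.4556, -0.1845, 0.0607]
ee_rot: [[0.96, 0.279, 0.0], [0.279, -0.96, -0.001], [-0.0, 0.001, -1.0]]
wrist_force: [0.5, -0.9, -0.8]
gripper_width: 0.0001
```

```bash
python3 -c "
from h import *
rel([.4562,-.1845,-.03],16.1)
im=viewer.snapshot('side');cv2.imwrite('pics/s4.png',cv2.resize(im[180:290,260:350],None,fx=5,fy=5,interpolation=cv2.INTER_CUBIC))
im=viewer.snapshot('wrist');cv2.imwrite('pics/w4.png',cv2.resize(im[100:375,240:400],None,fx=2.1,fy=2.1,interpolation=cv2.INTER_CUBIC))
S=viewer.camera_params('side');W=viewer.camera_params('wrist')
s=env.observe();E=np.array(s['ee_rot']);p=np.array(s['tcp_pos'])
for k in (0,20,30,35,40): print(k,proj(S,p-E[:,2]*k/1000),proj(W,p-E[:,2]*k/1000+E[:,0]*.011))
"
```

```text
t 5.275 tcp [ 0.4556 -0.1845  0.0607] yaw 16.1813259547875 w 6.707064830471173e-05 F [ 0.5449 -0.8583 -0.7789] M [ 0.0013 -0.03    0.0457]
shift mm [ 0.5683  0.0659 90.683 ] turn deg [0.0651 0.0137 0.0813]
0 [299.5253 247.4549] [317.6377 219.2981]
20 [299.343  240.0364] [317.9418 231.9963]
30 [299.2506 236.2757] [318.1212 239.4884]
35 [299.204  234.3823] [318.2192 243.582 ]
40 [299.1573 232.48  ] [318.3234 247.937 ]
```

View pics/s4.png

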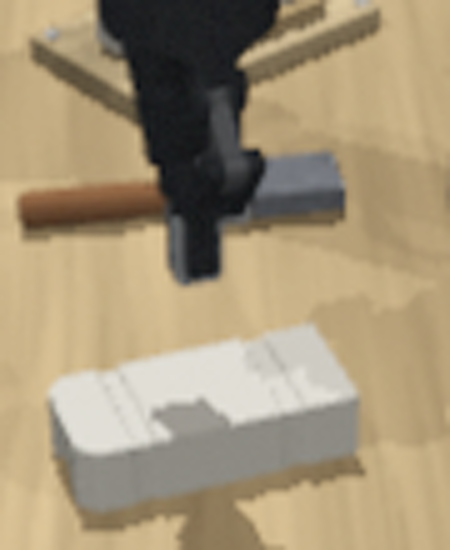

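View pics/w4.png

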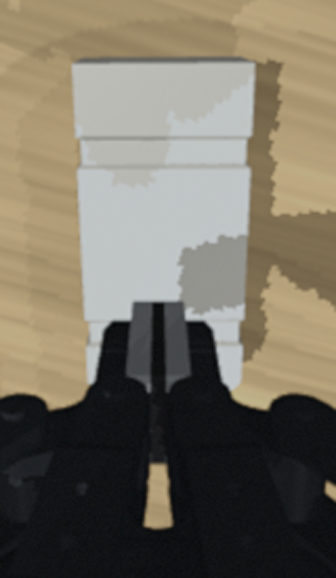

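Side view tip at (299.6,236) gives 31 mm short of the TCP, and wrist view tip row 244 gives 35 mm. So the true fingertip is about 33 mm behind the reported TCP. The block hasn't moved. I'll open and go down again with that correction, watching the force.

Request:
carry_out(
  rows=[
    [[0.0006,0,0],[0,0,0],0],
    [[0.0006,0,0],[0,0,0],0],
    [[0.0006,0,0.01],[0,0,0],0],
    [[0.0006,0,0.025],[0,0,0],0],
    [[0.0006,0,0.04],[0,0,0],0],
    [[0.0006,0,0.05],[0,0,0],0],
    [[0.0006,0,0.06],[0,0,0],0],
    [[0.0006,0,0.07],[0,0,0],0],
    [[0.0006,0,0.07],[0,0,0],0],
  ],
)

```text
t: 6.5
tcp_pos: [0.4561, -0.1841, -0.0099]
ee_rot: [[0.96, 0.279, -0.001], [0.279, -0.96, -0.0], [-0.001, 0.0, -1.0]]
wrist_force: [0.0, -1.1, -0.0]
gripper_width: 0.0852
```

```bash
python3 -c "
from h import *
rel([.4562,-.1845,-.033],16.1)
cv2.imwrite('pics/w5.png',viewer.snapshot('wrist'))"
```

```text
t 6.5 tcp [ 0.4561 -0.1841 -0.0099] yaw 16.197059698202654 w 0.08517970434390976 F [ 0.0475 -1.1393 -0.0281] M [-0.0332  0.0145  0.0313]
shift mm [ 0.0044  0.3978 23.0842] turn deg [0.016  0.0476 0.0971]
```

View pics/w5.png

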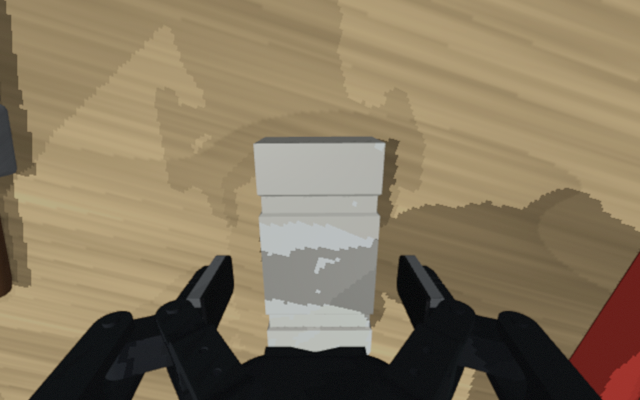

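Request:
carry_out(
  rows=[
    [[0,0.0008,0.008],[0,0,0],0],
    [[0,0.0008,0.016],[0,0,0],0],
    [[0,0.0008,0.021],[0,0,0],0],
    [[0,0.0008,0.023],[0,0,0],0],
    [[0,0.0008,0.023],[0,0,0],0],
    [[0,0.0008,0.023],[0,0,0],0],
  ],
)

```text
t: 7.3
tcp_pos: [0.457, -0.1852, -0.032]
ee_rot: [[0.96, 0.279, 0.001], [0.279, -0.96, -0.001], [0.0, 0.001, -1.0]]
wrist_force: [-0.6, -0.6, -0.2]
gripper_width: 0.0855
```

```bash
python3 -c "
from h import *
rel([.4562,-.1845,-.033],16.1)
im=viewer.snapshot('side');cv2.imwrite('pics/s5.png',cv2.resize(im[180:300,250:350],None,fx=5,fy=5,interpolation=cv2.INTER_CUBIC))"
```

```text
t 7.3 tcp [ 0.457  -0.1852 -0.032 ] yaw 16.193066487833782 w 0.08551463734261555 F [-0.632  -0.5756 -0.1951] M [ 0.0275 -0.0028  0.0369]
shift mm [-0.5764 -0.8492  1.0159] turn deg [ 0.0765 -0.0221  0.0931]
```

View pics/s5.png

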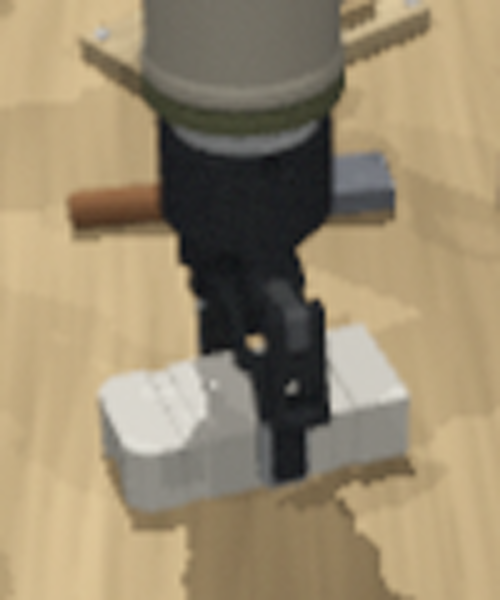

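The fingers now straddle the block at mid-length, so I'll close.

Request:
carry_out(
  rows=[
    [[0,0,0.0005],[0,0,0],0.1],
    [[0,0,0.0005],[0,0,0],0.18],
    [[0,0,0.0005],[0,0,0],0.22],
    [[0,0,0.0005],[0,0,0],0.26],
    [[0,0,0.0005],[0,0,0],0.3],
    [[0,0,0.0005],[0,0,0],0.4],
    [[0,0,0.0005],[0,0,0],0.6],
    [[0,0,0.0005],[0,0,0],1],
    [[0,0,0.0005],[0,0,0],1],
  ],
)

```text
t: 8.48
tcp_pos: [0.457, -0.1854, -0.0322]
ee_rot: [[0.96, 0.279, 0.001], [0.279, -0.96, -0.001], [0.0, 0.002, -1.0]]
wrist_force: [-2.2, 0.3, 6.2]
gripper_width: 0.0592
```

```bash
python3 -c "
from h import *
rel([.4562,-.1845,-.033],16.1)
im=viewer.snapshot('side');cv2.imwrite('pics/s6.png',cv2.resize(im[180:300,250:350],None,fx=5,fy=5,interpolation=cv2.INTER_CUBIC))"
```

```text
t 8.475 tcp [ 0.457  -0.1854 -0.0322] yaw 16.182237639220332 w 0.059162839919067546 F [-2.222   0.3261  6.2489] M [0.0319 0.3768 0.0478]
shift mm [-0.5183 -1.0523  0.7634] turn deg [ 0.092  -0.0153  0.0822]
```

View pics/s6.png

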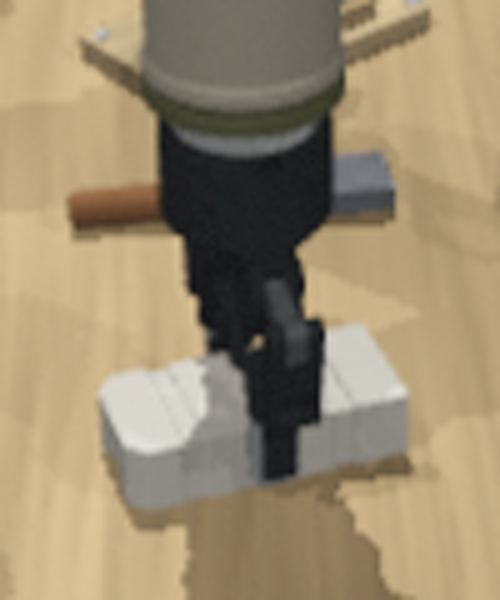

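Request:
carry_out(
  rows=[
    [[0,0,-0.004],[0,0,0],1],
    [[0,0,-0.01],[0,0,0],1],
    [[0,0,-0.025],[0,0,0],1],
    [[0,0,-0.05],[0,0,0],1],
    [[0,0,-0.075],[0,0,0],1],
    [[0,0,-0.1],[0,0,0],1],
    [[0,0,-0.12],[0,0,0],1],
    [[0,0,-0.14],[0,0,0],1],
    [[0,0,-0.15],[0,0,0],1],
    [[0,0,-0.15],[0,0,0],1],
  ],
)

```text
t: 9.78
tcp_pos: [0.4571, -0.1851, 0.1181]
ee_rot: [[0.96, 0.279, 0.002], [0.279, -0.96, -0.002], [0.001, 0.002, -1.0]]
wrist_force: [0.8, -0.5, -2.0]
gripper_width: 0.0596
```

```bash
python3 -c "
from h import *
rel([.4727,.1985,.12],38.3)
im=viewer.snapshot('side');cv2.imwrite('pics/s7.png',cv2.resize(im[130:250,250:350],None,fx=5,fy=5,interpolation=cv2.INTER_CUBIC))
cv2.imwrite('pics/w7.png',viewer.snapshot('wrist'))"
```

```text
t 9.775 tcp [ 0.4571 -0.1851  0.1181] yaw 16.195199956022048 w 0.059597410066626326 F [ 0.8094 -0.4957 -2.0227] M [-0.056   0.0205  0.022 ]
shift mm [ 121.9619 -363.988    -2.5759] turn deg [  0.1307  -0.0392 -22.1049]
```

View pics/s7.png

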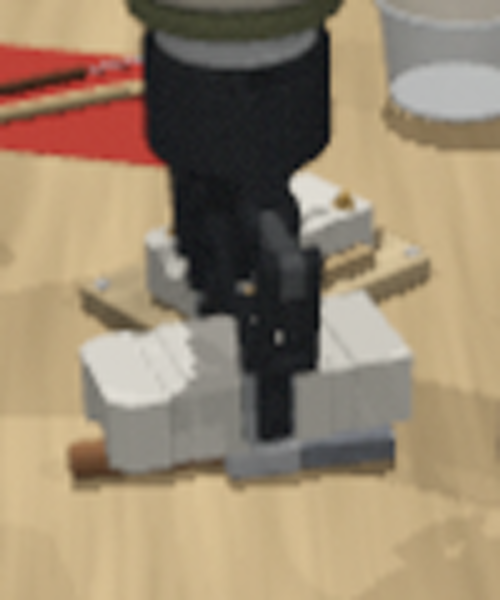

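View pics/w7.png

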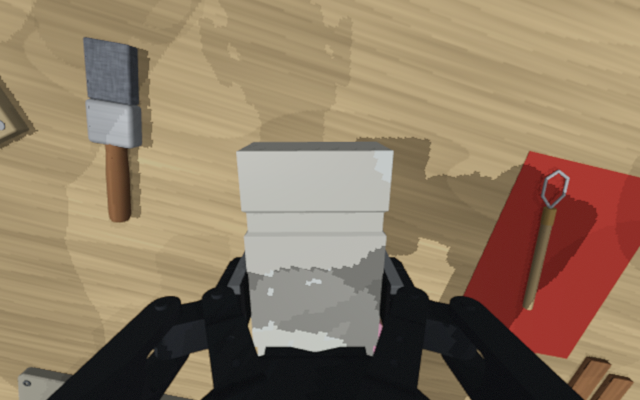

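```bash
python3 -c "
import cv2
im=cv2.imread('pics/w7.png');cv2.imwrite('pics/w7c.png',cv2.resize(im[135:255,230:400],None,fx=4.5,fy=4.5,interpolation=cv2.INTER_CUBIC))
im=cv2.imread('pics/s7.png');cv2.imwrite('pics/s7c.png',cv2.resize(im[280:490,60:430],None,fx=2,fy=2,interpolation=cv2.INTER_CUBIC))
"
```

```text
(no output)
```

View pics/w7c.png

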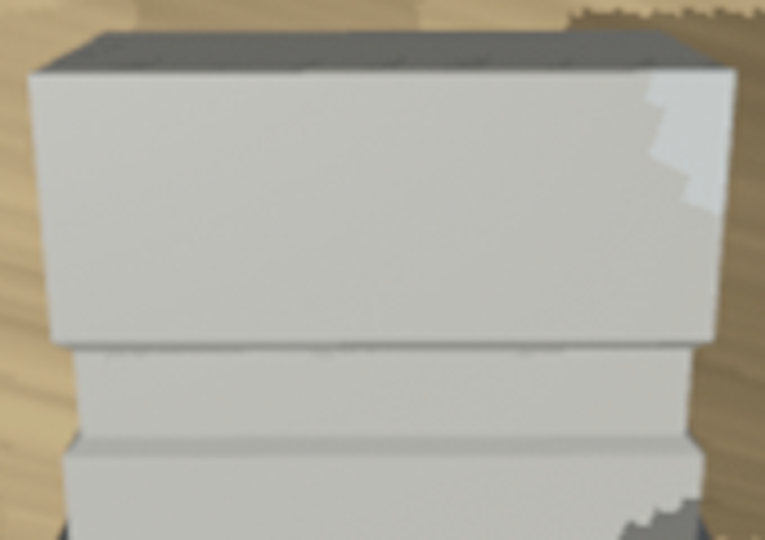

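View pics/s7c.png

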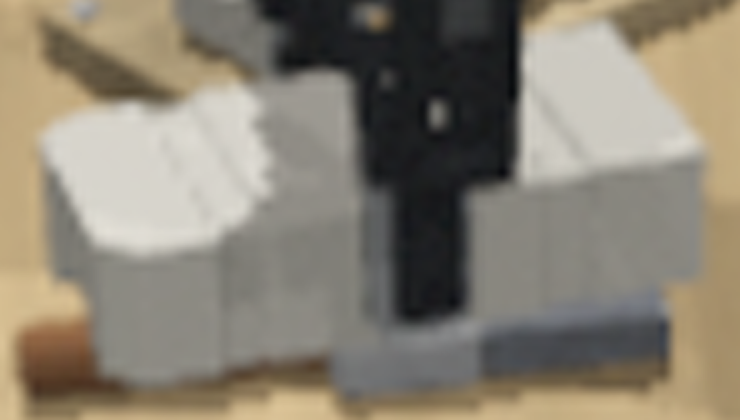

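```bash
cat > fit.py <<'E'
from h import *
W=viewer.camera_params('wrist');S=viewer.camera_params('side')
s=env.observe();E=np.array(s['ee_rot']);p=np.array(s['tcp_pos'])
wu=lambda x,y:(230+x/4.5,135+y/4.5)
su=lambda x,y:(250+(60+x/2)/5,130+(280+y/2)/5)
obsW=[((65,30,32),wu(30,73)),((65,-30,32),wu(736,70)),((65,30,0),wu(105,32)),((65,-30,0),wu(660,32)),
 (('g',30,32),wu(52,343)),(('g',-30,32),wu(713,342)),(('h',30,32),wu(65,455)),(('h',-30,32),wu(702,452))]
obsS=[((65,-30,32),su(702,152)),((65,-30,0),su(698,280)),((65,30,32),su(605,22)),((-65,22,32),su(43,140)),((-65,-22,32),su(97,245)),((-57,-30,0),su(140,385)),((-65,-22,0),su(100,375))]
def X(q,c):
    g=q[6]*1000
    x=[35+g if c[0]=='g' else 35-g if c[0]=='h' else c[0],c[1],c[2]]
    # cover in tool: nominal R=diag(1,-1,-1)
    R=np.diag([1.,-1,-1])@Ro.from_rotvec(q[3:6]).as_matrix()
    return p+E@(q[:3]+R@np.array(x)/1000)
def f(q,wS=1,wW=1):
    off=q[7:9]
    r=[wW*(proj(W,X(q,c))-o) for c,o in obsW]+[wS*(proj(S,X(q,c))+off*500-o) for c,o in obsS]
    return np.concatenate(r+[(off*500)/2*np.ones(2), [(q[6]-.005)*1000]])
for a,b in((1,1),(0,1),(1,0.01)):
    r=least_squares(f,[0,0,-.033,0,0,0,.005,0,0],args=(a,b))
    q=r.x;print("cover origin in tool mm",q[:3]*1e3,"rotvec deg (cover axes)",np.degrees(q[3:6]),"g",q[6]*1e3,"off px",q[7:]*500,"rms",np.sqrt(np.mean(r.fun**2)))
E
python3 fit.py
```

```text
cover origin in tool mm [ -0.327   -1.6713 -32.3589] rotvec deg (cover axes) [0.1229 0.3212 0.0773] g 5.509495264631484 off px [-0.0916 -0.4355] rms 0.3000521887504275
cover origin in tool mm [ -0.3844  -1.6369 -32.4855] rotvec deg (cover axes) [0.0604 0.4643 0.0931] g 5.502200276474288 off px [0. 0.] rms 0.2072128627050349
cover origin in tool mm [  1.0249  -5.9146 -31.0692] rotvec deg (cover axes) [ 1.0159 -0.3317 -0.5285] g 5.00105169534127 off px [-0.0159 -0.072 ] rms 0.18590303407517944
```

```bash
python3 -c "
from h import *
rel([.388,.132,.19],38.3)"
```

```text
t 9.875 tcp [ 0.4563 -0.1848  0.1168] yaw 16.190489293205836 w 0.0593204581505904 F [-0.9163 -0.5864 -1.3762] M [ 0.0505 -0.0088  0.0048]
shift mm [  22.6702 -323.2756  -73.4184] turn deg [  0.03     0.0372 -22.1095]
```

Request:
carry_out(
  rows=[
    [[0.0,-0.015,-0.02],[0,0,-1],1],
    [[0.002,-0.045,-0.04],[0,0,-3],1],
    [[0.005,-0.08,-0.06],[0,0,-5.5],1],
    [[0.008,-0.115,-0.073],[0,0,-8],1],
    [[0.011,-0.15,-0.073],[0,0,-10.5],1],
    [[0.013,-0.185,-0.073],[0,0,-13],1],
    [[0.015,-0.22,-0.073],[0,0,-15.5],1],
    [[0.018,-0.255,-0.073],[0,0,-18],1],
    [[0.02,-0.29,-0.073],[0,0,-20.5],1],
    [[0.022,-0.312,-0.073],[0,0,-21.6],1],
    [[0.0227,-0.323,-0.073],[0,0,-22.1],1],
    [[0.0227,-0.323,-0.073],[0,0,-22.1],1],
  ],
)

```text
t: 11.38
tcp_pos: [0.3884, 0.1317, 0.1898]
ee_rot: [[0.785, 0.62, 0.0], [0.62, -0.785, -0.001], [-0.001, 0.001, -1.0]]
wrist_force: [0.6, 0.9, -1.5]
gripper_width: 0.0595
```

Request:
carry_out(
  rows=[
    [[0,0,0],[0,0,0],1],
    [[0,0,0],[0,0,0],1],
  ],
)

```text
t: 11.62
tcp_pos: [0.3887, 0.1308, 0.1899]
ee_rot: [[0.786, 0.618, 0.0], [0.618, -0.786, -0.001], [-0.001, 0.001, -1.0]]
wrist_force: [-1.3, -0.1, -2.9]
gripper_width: 0.0588
```

```bash
python3 -c "
from h import *
import pickle
rel([.388,.132,.19],38.3)
s=env.observe();pickle.dump((viewer.camera_params('wrist'),s['tcp_pos'],s['ee_rot']),open('w8.pkl','wb'))
cv2.imwrite('pics/w8.png',viewer.snapshot('wrist'))"
```

```text
t 11.625 tcp [0.3887 0.1308 0.1899] yaw 38.197827842832375 w 0.05877614042774659 F [-1.3339 -0.0685 -2.9188] M [-0.0146 -0.0473  0.0258]
shift mm [ 0.2096 -1.3245 -0.1278] turn deg [ 0.0545  0.0287 -0.1022]
```

View pics/w8.png

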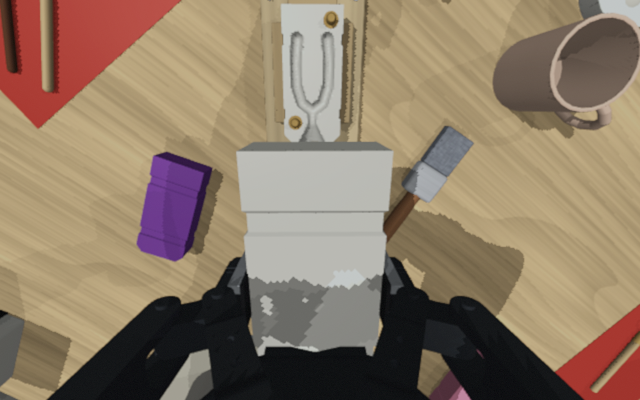

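```bash
python3 -c "
import cv2
im=cv2.imread('pics/w8.png');cv2.imwrite('pics/w8c.png',cv2.resize(im[0:150,260:370],None,fx=4,fy=4,interpolation=cv2.INTER_CUBIC))"
```

```text
(no output)
```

View pics/w8c.png

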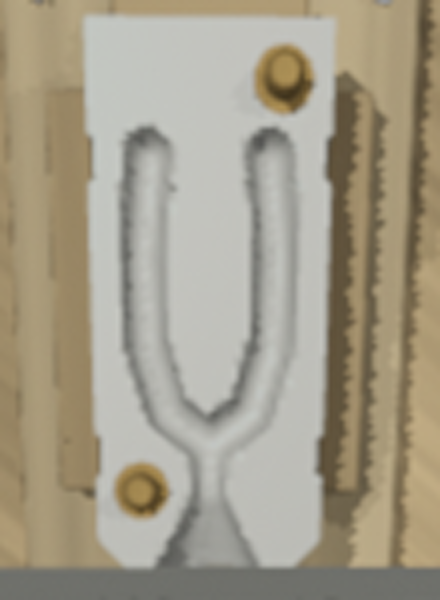

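Run:
```python
from h import *
import pickle
W,p,E=pickle.load(open('w8.pkl','rb'));p=np.array(p);E=np.array(E)
T=viewer.camera_params('top');S=viewer.camera_params('side')
a=(260+140/4,490/4);b=(260+286/4,68/4)
for n,w,t,sd in(('a',a,(264,217.2),(285.6,174.7)),('b',b,(256,188),(318.9,169))):
    print(n,tri([(W,*w),(T,*t),(S,*sd)]),atz(W,*w,.055))
A,B=atz(W,*a,.055),atz(W,*b,.055)
d=B-A; yaw=np.degrees(np.arctan2(d[1],d[0])+np.arctan2(36,96)); print("dist",np.linalg.norm(d),"yaw",yaw)
y=np.radians(yaw);R=np.array([[np.cos(y),-np.sin(y)],[np.sin(y),np.cos(y)]])
c=(A+B)[:2]/2-R@[.004,0]; print("mould centre (wrist)",c)
# face corners
for n,(u,v) in dict(pl=(85,17),pr=(335,17)).items(): print(n,atz(W,260+u/4,v/4,.047))
```

```text
a (array([0.4269, 0.1874, 0.0546]), [0.0017541633609011278, 0.0019098743711269779, 0.00045560434404871494]) [0.4269 0.1891 0.055 ]
b (array([0.5247, 0.2182, 0.0547]), [0.0014342923476869662, 0.0014867632712424169, 0.00011214711080067663]) [0.5246 0.2196 0.055 ]
dist 0.10235040428227044 yaw 37.886534275046415
mould centre (wrist) [0.4726 0.2019]
pl [0.5051 0.2649 0.047 ]
pr [0.5419 0.2181 0.047 ]
```

```bash
python3 -c "
from h import *
rel([.4703,.1911,.04],38.1)"
```

```text
t 11.675 tcp [0.3886 0.1309 0.1899] yaw 38.20935095995838 w 0.05911724552343852 F [-0.2536 -1.0996 -1.5929] M [ 0.0091 -0.0152 -0.0355]
shift mm [101.4875   3.1152 149.8275] turn deg [0.0549 0.0295 0.1094]
```

Request:
carry_out(
  rows=[
    [[0.015,0.0005,0],[0,0,0.1],1],
    [[0.04,0.001,0.01],[0,0,0.1],1],
    [[0.065,0.002,0.025],[0,0,0.1],1],
    [[0.085,0.003,0.045],[0,0,0.1],1],
    [[0.098,0.0031,0.07],[0,0,0.1],1],
    [[0.1015,0.0031,0.095],[0,0,0.1],1],
    [[0.1015,0.0031,0.115],[0,0,0.1],1],
    [[0.1015,0.0031,0.13],[0,0,0.1],1],
    [[0.1015,0.0031,0.141],[0,0,0.1],1],
    [[0.1015,0.0031,0.147],[0,0,0.1],1],
    [[0.1015,0.0031,0.15],[0,0,0.1],1],
    [[0.1015,0.0031,0.15],[0,0,0.1],1],
  ],
)

```text
t: 13.18
tcp_pos: [0.4703, 0.192, 0.0401]
ee_rot: [[0.786, 0.618, 0.001], [0.618, -0.786, -0.001], [-0.0, 0.001, -1.0]]
wrist_force: [-0.6, -0.5, -1.5]
gripper_width: 0.0592
```

```bash
python3 -c "
from h import *
rel([.4703,.1911,.0227],38.1)
im=viewer.snapshot('side');cv2.imwrite('pics/s9.png',cv2.resize(im[120:220,250:360],None,fx=6,fy=6,interpolation=cv2.INTER_CUBIC))
cv2.imwrite('pics/w9.png',viewer.snapshot('wrist'))"
```

```text
t 13.175 tcp [0.4703 0.192  0.0401] yaw 38.19138653351652 w 0.05919547387710393 F [-0.5527 -0.5163 -1.5329] M [ 0.0289  0.0422 -0.0169]
shift mm [-0.5149  0.6989 17.4415] turn deg [0.073  0.0007 0.0914]
```

View pics/s9.png

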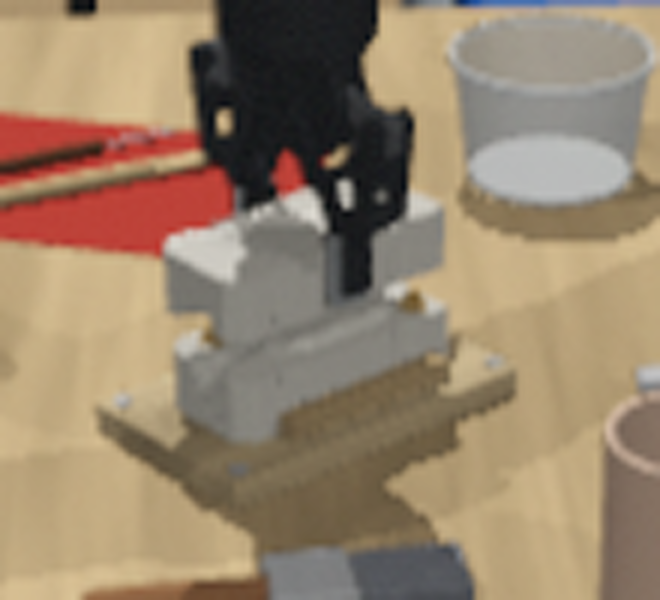

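View pics/w9.png

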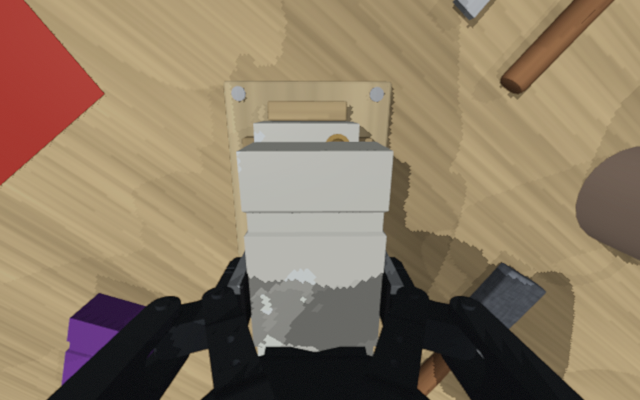

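```bash
python3 -c "
import cv2
im=cv2.imread('pics/w9.png');cv2.imwrite('pics/w9c.png',cv2.resize(im[75:165,220:400],None,fx=4.4,fy=4.4,interpolation=cv2.INTER_CUBIC))"
```

```text
(no output)
```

View pics/w9c.png

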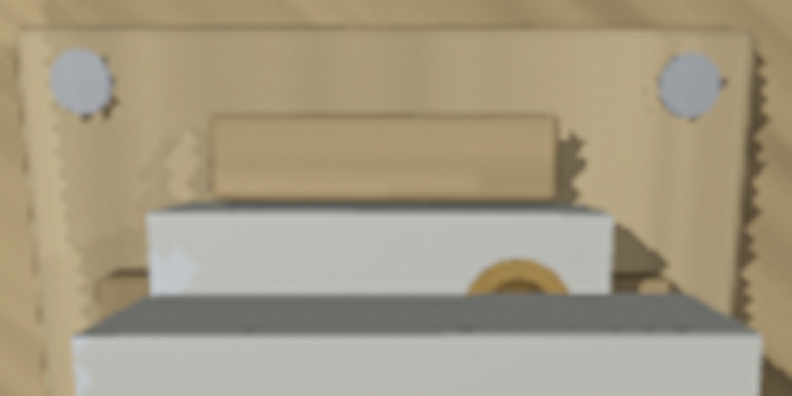

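Run:
```python
from h import *
W=viewer.camera_params('wrist');s=env.observe();E=np.array(s['ee_rot']);p=np.array(s['tcp_pos'])
def q(x,y,z):
    return (E.T@(atz(W,220+x/4.4,75+y/4.4,z)-p))[:2]*1000
z=p[2]+.0323
m=[q(148,213,.047),q(613,211,.047)];c=[q(146,297,z),q(690,294,z)];t=[q(75,337,z+.032),q(762,333,z+.032)]
for n,v in(('mould',m),('cov bot',c),('cov top',t)):
    d=v[1]-v[0];print(n,v,(v[0]+v[1])/2,np.linalg.norm(d),"skew",np.degrees(np.arctan2(d[0],d[1])))
```

```text
mould [array([ 72.6917, -36.1793]), array([72.8954, 23.6272])] [72.7935 -6.2761] 59.80684673578359 skew 0.19515062908973788
cov bot [array([ 65.0126, -31.6836]), array([65.2915, 28.7616])] [65.152 -1.461] 60.445860483942155 skew 0.26439518007141627
cov top [array([ 65.306 , -31.2355]), array([65.6005, 28.3952])] [65.4533 -1.4202] 59.631514357095725 skew 0.2829594421773607
```

Request:
carry_out(
  rows=[
    [[0,0,0.004],[0,0,0],1],
    [[0,0,0.008],[0,0,0],1],
    [[0,0,0.011],[0,0,0],1],
    [[0,0,0.0135],[0,0,0],1],
    [[0,0,0.015],[0,0,0],1],
    [[0,0,0.015],[0,0,0],1],
  ],
)

```text
t: 14.02
tcp_pos: [0.4701, 0.1919, 0.0249]
ee_rot: [[0.786, 0.618, 0.0], [0.618, -0.786, -0.001], [-0.0, 0.001, -1.0]]
wrist_force: [-0.7, -0.3, -2.5]
gripper_width: 0.0593
```

Request:
carry_out(
  rows=[
    [[0,0,0.0005],[0,0,0],1],
    [[0,0,0.001],[0,0,0],1],
    [[0,0,0.001],[0,0,0],1],
  ],
)

```text
t: 14.4
tcp_pos: [0.4701, 0.1919, 0.0239]
ee_rot: [[0.786, 0.618, 0.0], [0.618, -0.786, -0.001], [-0.0, 0.001, -1.0]]
wrist_force: [-0.2, 0.2, -3.0]
gripper_width: 0.0593
```

Request:
carry_out(
  rows=[
    [[0,0,0.0005],[0,0,0],1],
    [[0,0,0.001],[0,0,0],1],
    [[0,0,0.001],[0,0,0],1],
  ],
)

```text
t: 14.78
tcp_pos: [0.4701, 0.1919, 0.0229]
ee_rot: [[0.786, 0.618, 0.0], [0.618, -0.786, -0.001], [-0.0, 0.001, -1.0]]
wrist_force: [-0.9, 0.1, -2.8]
gripper_width: 0.0593
```

Request:
carry_out(
  rows=[
    [[0,0,0.0003],[0,0,0],1],
    [[0,0,0.0006],[0,0,0],1],
    [[0,0,0.0006],[0,0,0],1],
  ],
)

```text
t: 15.15
tcp_pos: [0.4701, 0.1919, 0.0227]
ee_rot: [[0.786, 0.618, 0.0], [0.618, -0.786, -0.001], [-0.0, 0.001, -1.0]]
wrist_force: [-3.0, -1.9, 5.3]
gripper_width: 0.0588
```

Request:
carry_out(
  rows=[
    [[0,0,0.0003],[0,0,0],1],
    [[0,0,0.0006],[0,0,0],1],
    [[0,0,0.0006],[0,0,0],1],
  ],
)

```text
t: 15.52
tcp_pos: [0.4702, 0.1919, 0.0226]
ee_rot: [[0.786, 0.618, 0.001], [0.618, -0.786, -0.002], [-0.001, 0.002, -1.0]]
wrist_force: [-6.1, -3.5, 13.7]
gripper_width: 0.0593
```

Request:
carry_out(
  rows=[
    [[0,0,-0.0007],[0,0,0],1],
    [[0,0,-0.0007],[0,0,0],1],
  ],
)

```text
t: 15.78
tcp_pos: [0.4702, 0.192, 0.0227]
ee_rot: [[0.786, 0.618, 0.001], [0.618, -0.786, -0.001], [-0.0, 0.001, -1.0]]
wrist_force: [-2.9, -1.1, 5.5]
gripper_width: 0.0589
```

```bash
python3 -c "
from h import *
rel([.4735,.2000,.0227],38.1)
im=viewer.snapshot('side');cv2.imwrite('pics/s10.png',cv2.resize(im[120:220,250:360],None,fx=6,fy=6,interpolation=cv2.INTER_CUBIC))"
```

```text
t 15.775 tcp [0.4702 0.192  0.0227] yaw 38.19447212085477 w 0.058880647596630246 F [-2.9425 -1.0639  5.5032] M [-0.2659  0.6318 -0.0111]
shift mm [ 7.5831 -4.2566 -0.0034] turn deg [0.0741 0.013  0.0945]
```

View pics/s10.png

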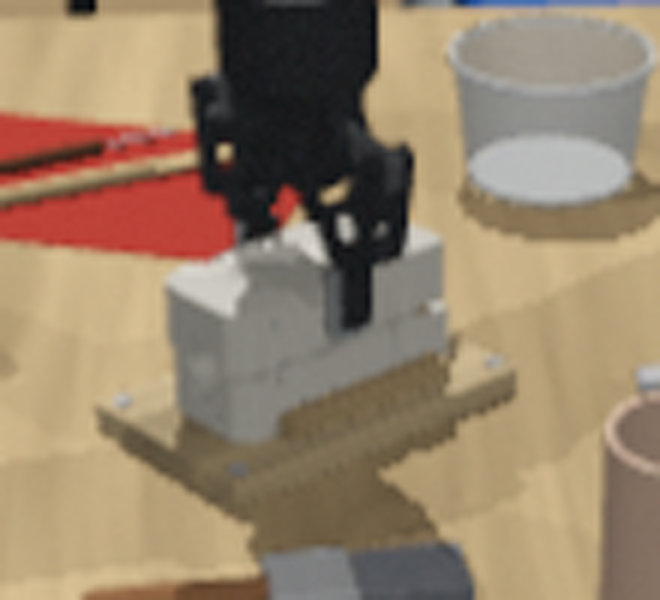

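Resting on the pins: contact came at TCP z 0.0227, which puts the cover's underside at about 55 mm, and the pins are hidden in the side view. The relative wrist measurement gives about +7.5 mm along tool x and −4.6 mm along tool y to the seat. I'll slide with a light push.

Request:
carry_out(
  rows=[
    [[0.0008,-0.0005,0],[0,0.1,0],1],
    [[0.0016,-0.001,0],[0,0.2,0],1],
    [[0.0024,-0.0015,0],[0,0.3,0],1],
    [[0.0032,-0.002,0],[0,0.3,0],1],
    [[0.004,-0.0025,0],[0,0.3,0],1],
  ],
)

```text
t: 16.45
tcp_pos: [0.4719, 0.1952, 0.0226]
ee_rot: [[0.786, 0.618, 0.004], [0.618, -0.786, 0.0], [0.004, 0.002, -1.0]]
wrist_force: [-2.0, -5.0, 6.6]
gripper_width: 0.0589
```

Request:
carry_out(
  rows=[
    [[0.0005,-0.0003,0],[0,0,0],1],
    [[0.001,-0.0006,0],[0,0,0],1],
    [[0.001,-0.0006,0],[0,0,0],1],
  ],
)

```text
t: 16.82
tcp_pos: [0.4724, 0.1967, 0.0225]
ee_rot: [[0.786, 0.618, 0.005], [0.618, -0.786, 0.001], [0.004, 0.002, -1.0]]
wrist_force: [-0.1, -4.8, 4.7]
gripper_width: 0.059
```

Request:
carry_out(
  rows=[
    [[0.0004,-0.0003,0],[0,0,0],1],
    [[0.0008,-0.0005,0],[0,0,0],1],
    [[0.0008,-0.0005,0],[0,0,0],1],
  ],
)

```text
t: 17.2
tcp_pos: [0.4722, 0.1989, 0.0222]
ee_rot: [[0.786, 0.619, 0.004], [0.619, -0.786, 0.003], [0.005, 0.0, -1.0]]
wrist_force: [0.4, -0.2, -2.4]
gripper_width: 0.0589
```

Request:
carry_out(
  rows=[
    [[0.0004,-0.0003,0],[0,0,0],1],
    [[0.0008,-0.0005,0],[0,0,0],1],
    [[0.0008,-0.0005,0],[0,0,0],1],
  ],
)

```text
t: 17.58
tcp_pos: [0.4727, 0.1993, 0.0224]
ee_rot: [[0.786, 0.618, 0.004], [0.618, -0.786, 0.002], [0.005, 0.001, -1.0]]
wrist_force: [-0.1, -0.9, -2.7]
gripper_width: 0.059
```

Request:
carry_out(
  rows=[
    [[0.0004,-0.0003,0],[0,0,0],1],
    [[0.0008,-0.0005,0],[0,0,0],1],
    [[0.0008,-0.0005,0],[0,0,0],1],
  ],
)

```text
t: 17.95
tcp_pos: [0.4731, 0.2002, 0.0225]
ee_rot: [[0.786, 0.618, 0.005], [0.618, -0.786, 0.002], [0.005, 0.001, -1.0]]
wrist_force: [-0.2, -0.1, -2.7]
gripper_width: 0.059
```

The vertical force went from +4.7 to −2.4 N (free hanging weight), so it dropped over the pins. I'll lower gently, watching the force.

Request:
carry_out(
  rows=[
    [[0,0,0.0006],[0,0,0],1],
    [[0,0,0.0012],[0,0,0],1],
    [[0,0,0.0012],[0,0,0],1],
  ],
)

```text
t: 18.32
tcp_pos: [0.473, 0.2001, 0.0212]
ee_rot: [[0.786, 0.618, 0.004], [0.618, -0.786, 0.002], [0.005, 0.001, -1.0]]
wrist_force: [-0.2, 0.4, -2.2]
gripper_width: 0.0597
```

Request:
carry_out(
  rows=[
    [[0,0,0.0005],[0,0,0],1],
    [[0,0,0.001],[0,0,0],1],
    [[0,0,0.001],[0,0,0],1],
  ],
)

```text
t: 18.7
tcp_pos: [0.4731, 0.2002, 0.0202]
ee_rot: [[0.786, 0.618, 0.004], [0.618, -0.786, 0.002], [0.005, 0.001, -1.0]]
wrist_force: [0.6, 0.2, -2.8]
gripper_width: 0.0591
```

Request:
carry_out(
  rows=[
    [[0,0,0.0006],[0,0,0],1],
    [[0,0,0.0012],[0,0,0],1],
    [[0,0,0.0018],[0,0,0],1],
    [[0,0,0.0018],[0,0,0],1],
  ],
)

```text
t: 19.2
tcp_pos: [0.4731, 0.2002, 0.0184]
ee_rot: [[0.786, 0.618, 0.004], [0.618, -0.786, 0.002], [0.005, 0.001, -1.0]]
wrist_force: [0.3, 1.5, -1.8]
gripper_width: 0.0592
```

Request:
carry_out(
  rows=[
    [[0,0,0.0006],[0,0,0],1],
    [[0,0,0.0012],[0,0,0],1],
    [[0,0,0.0018],[0,0,0],1],
    [[0,0,0.0018],[0,0,0],1],
  ],
)

```text
t: 19.7
tcp_pos: [0.4731, 0.2002, 0.0166]
ee_rot: [[0.786, 0.618, 0.004], [0.618, -0.786, 0.002], [0.005, 0.001, -1.0]]
wrist_force: [-0.5, 1.2, -2.0]
gripper_width: 0.0592
```

Request:
carry_out(
  rows=[
    [[0,0,0.0005],[0,0,0],1],
    [[0,0,0.001],[0,0,0],1],
    [[0,0,0.001],[0,0,0],1],
  ],
)

```text
t: 20.08
tcp_pos: [0.4731, 0.2002, 0.0156]
ee_rot: [[0.786, 0.618, 0.004], [0.618, -0.786, 0.002], [0.005, 0.001, -1.0]]
wrist_force: [0.6, 0.2, -1.6]
gripper_width: 0.0596
```

Request:
carry_out(
  rows=[
    [[0,0,0.0003],[0,0,0],1],
    [[0,0,0.0006],[0,0,0],1],
    [[0,0,0.0006],[0,0,0],1],
  ],
)

```text
t: 20.45
tcp_pos: [0.4731, 0.2002, 0.0151]
ee_rot: [[0.786, 0.618, 0.005], [0.618, -0.786, 0.002], [0.005, 0.001, -1.0]]
wrist_force: [-0.3, 1.3, -2.0]
gripper_width: 0.059
```

Request:
carry_out(
  rows=[
    [[0,0,0.0003],[0,0,0],1],
    [[0,0,0.0005],[0,0,0],1],
    [[0,0,0.0005],[0,0,0],1],
  ],
)

```text
t: 20.82
tcp_pos: [0.4732, 0.2002, 0.0148]
ee_rot: [[0.786, 0.618, 0.005], [0.618, -0.786, 0.002], [0.005, 0.001, -1.0]]
wrist_force: [-2.4, 1.1, 5.5]
gripper_width: 0.0592
```

```bash
python3 -c "
from h import *
rel([.4731,.2002,.0147],38.2)
s=env.observe();E=np.array(s['ee_rot']);print('tool F,M',E.T@s['wrist_force'],E.T@s['torque'])"
```

```text
t 20.825 tcp [0.4732 0.2002 0.0148] yaw 38.198767068136384 w 0.05916005646134375 F [-2.3703  1.0962  5.4946] M [-0.0874  0.616  -0.0692]
shift mm [-0.089  -0.0184  0.0908] turn deg [ 0.0703 -0.2885 -0.0014]
tool F,M [-1.1572 -2.3205 -5.5034] [ 0.3119 -0.5382  0.0701]
```

Request:
carry_out(
  rows=[
    [[0,0,-0.0002],[0,-0.15,0],1],
    [[0,0,-0.0002],[0,-0.3,0],1],
    [[0,0,0],[0,-0.3,0],1],
    [[0,0,0],[0,-0.3,0],1],
  ],
)

```text
t: 21.32
tcp_pos: [0.4729, 0.2001, 0.0148]
ee_rot: [[0.786, 0.618, 0.0], [0.618, -0.786, -0.002], [-0.001, 0.001, -1.0]]
wrist_force: [-4.6, -1.8, 8.2]
gripper_width: 0.0596
```

```bash
python3 -c "
from h import *
rel([.4731,.2002,.0147],38.2)
s=env.observe();E=np.array(s['ee_rot']);print('tool F,M',E.T@s['wrist_force'],E.T@s['torque'])"
```

```text
t 21.325 tcp [0.4729 0.2001 0.0148] yaw 38.19530294693926 w 0.05956744634395611 F [-4.6295 -1.7968  8.1874] M [-0.1374  0.8894 -0.0139]
shift mm [ 0.2101 -0.0134  0.0801] turn deg [ 0.0723  0.0539 -0.0047]
tool F,M [-4.7571 -1.4402 -8.1847] [ 0.442  -0.784   0.0125]
```

Request:
carry_out(
  rows=[
    [[-0.0002,-0.0001,0],[0,-0.1,0],1],
    [[-0.0002,-0.0001,0],[0,-0.1,0],1],
    [[-0.0002,-0.0001,0.0001],[0,-0.1,0],1],
  ],
)

```text
t: 21.7
tcp_pos: [0.4729, 0.2, 0.0148]
ee_rot: [[0.786, 0.618, -0.001], [0.618, -0.786, -0.003], [-0.002, 0.001, -1.0]]
wrist_force: [-4.7, -1.8, 10.0]
gripper_width: 0.0593
```

```bash
python3 -c "
from h import *
rel([.4731,.2002,.0147],38.2)
s=env.observe();E=np.array(s['ee_rot']);print('tool F,M',E.T@s['wrist_force'],E.T@s['torque'])
im=viewer.snapshot('side');cv2.imwrite('pics/s11.png',cv2.resize(im[120:220,250:360],None,fx=6,fy=6,interpolation=cv2.INTER_CUBIC))
im=viewer.snapshot('wrist');cv2.imwrite('pics/w11.png',cv2.resize(im[75:265,220:400],None,fx=3,fy=3,interpolation=cv2.INTER_CUBIC))"
```

```text
t 21.7 tcp [0.4729 0.2    0.0148] yaw 38.19058565277591 w 0.059260779826729344 F [-4.6625 -1.8283 10.0237] M [-0.0875  0.8895 -0.0248]
shift mm [ 0.2524 -0.0295  0.0794] turn deg [ 0.0795  0.134  -0.0093]
tool F,M [ -4.8184  -1.4318 -10.0145] [ 0.4812 -0.7532  0.0226]
```

View pics/s11.png

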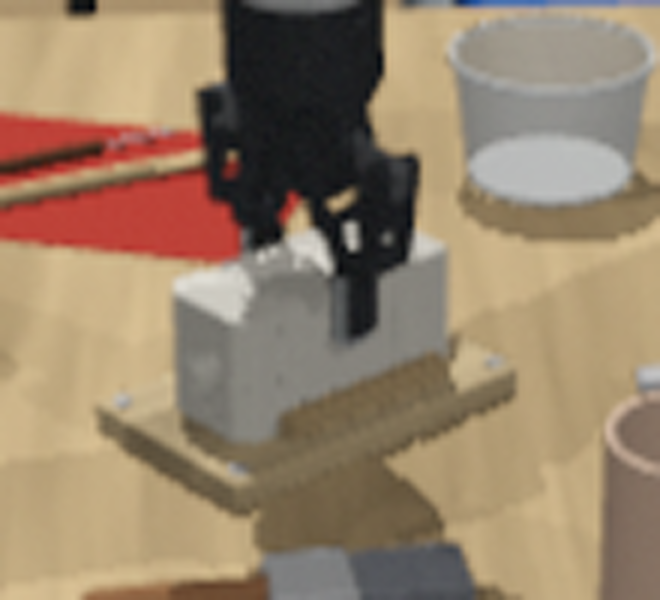

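View pics/w11.png

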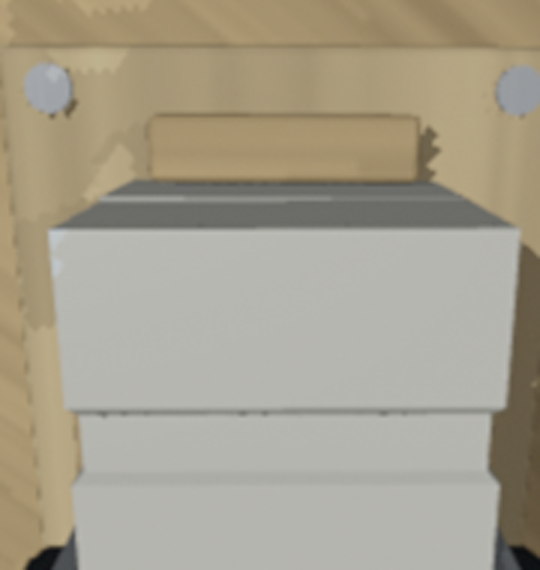

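Seated and flush in the side view, with the wrist reading at +10 N. The moments suggest the pressure centre is a bit to one side in roll, so I'll ease that by a small turn.

Request:
carry_out(
  rows=[
    [[-0.0002,0,0],[0.15,0,0],1],
    [[-0.0002,0,0],[0.3,0,0],1],
    [[-0.0002,0,0],[0.3,0,0],1],
    [[-0.0002,0,0],[0.3,0,0],1],
  ],
)

```text
t: 22.3
tcp_pos: [0.4728, 0.2001, 0.0149]
ee_rot: [[0.786, 0.618, -0.004], [0.618, -0.786, 0.002], [-0.002, -0.004, -1.0]]
wrist_force: [-5.3, -0.8, 9.3]
gripper_width: 0.0592
```

```bash
python3 -c "
from h import *
rel([.4731,.2002,.0147],38.2)
s=env.observe();E=np.array(s['ee_rot']);print('tool F,M',E.T@s['wrist_force'],E.T@s['torque'])"
```

```text
t 22.3 tcp [0.4728 0.2001 0.0149] yaw 38.202539107728825 w 0.059200159342547666 F [-5.2842 -0.8091  9.2855] M [-0.147   0.6427 -0.1289]
shift mm [0.2499 0.1271 0.1884] turn deg [-0.22    0.1108  0.0023]
tool F,M [-4.6708 -2.6678 -9.2664] [ 0.2821 -0.5955  0.1306]
```

Request:
carry_out(
  rows=[
    [[0,0,0],[-0.1,0,0],1],
    [[0,0,0],[-0.1,0,0],1],
    [[0,0,0],[-0.1,0,0],1],
    [[0,0,0],[-0.1,0,0],1],
    [[0,0,0],[-0.1,0,0],1],
    [[0,0,0],[-0.1,0,0],1],
  ],
)

```text
t: 23.05
tcp_pos: [0.4728, 0.2001, 0.0148]
ee_rot: [[0.786, 0.618, -0.003], [0.618, -0.786, 0.0], [-0.002, -0.002, -1.0]]
wrist_force: [-3.5, 0.3, 8.5]
gripper_width: 0.059
```

```bash
python3 -c "
from h import *
im=viewer.snapshot('side');cv2.imwrite('pics/s12.png',im)
cv2.imwrite('pics/s12c.png',cv2.resize(im[150:205,270:335],None,fx=10,fy=10,interpolation=cv2.INTER_CUBIC))
rel([.4731,.2002,.0147],38.2)
s=env.observe();E=np.array(s['ee_rot']);print('tool F,M',E.T@s['wrist_force'],E.T@s['torque'])"
```

```text
t 23.1 tcp [0.4728 0.2001 0.0148] yaw 38.19660970168646 w 0.05888547999645476 F [-3.4778 -0.0085  8.4199] M [-0.0901  0.645  -0.1485]
shift mm [0.2757 0.0697 0.1455] turn deg [-0.1203  0.1115 -0.0035]
tool F,M [-2.7548 -2.1615 -8.41  ] [ 0.3283 -0.5623  0.149 ]
```

View pics/s12c.png

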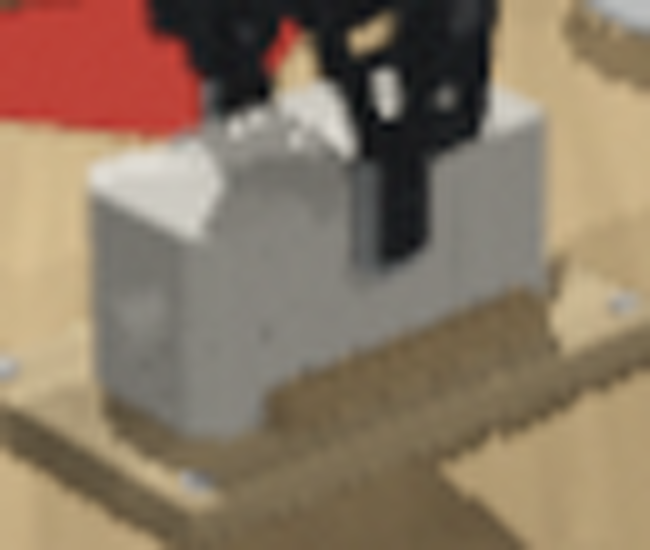

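View pics/s12.png

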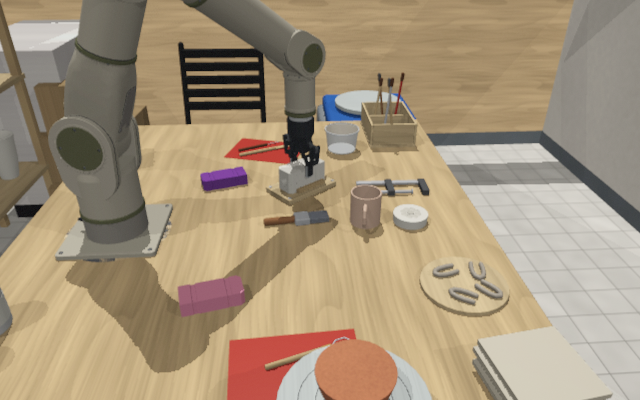

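Request:
carry_out(
  rows=[
    [[0,0,0.0001],[0,0,0],1],
    [[0,0,0.0001],[0,0,0],1],
    [[0,0,0.0001],[0,0,0],1],
    [[0,0,0.0001],[0,0,0],1],
    [[0,0,0.0001],[0,0,0],1],
    [[0,0,0.0001],[0,0,0],1],
    [[0,0,0.0001],[0,0,0],1],
    [[0,0,0.0001],[0,0,0],1],
  ],
)

```text
t: 24.1
tcp_pos: [0.4728, 0.2001, 0.0148]
ee_rot: [[0.786, 0.618, -0.003], [0.618, -0.786, 0.0], [-0.002, -0.002, -1.0]]
wrist_force: [-5.1, -1.4, 10.3]
gripper_width: 0.0589
```

Steady at 10.3 N, so I'm handing in.

```bash
python3 -c "
from rig import env
print(env.finish_job()); s=env.observe(); print(s['t'],s['tcp_pos'],s['wrist_force'])"
```

```text
the job is handed in; nothing more can be done
None
the job is handed in; nothing more can be done
```

I picked up the off-white cover and rested it level on the two pins, spout the same way round and about 9 mm off its seat. I then slid it across until it dropped over both pins, lowered it to the seat, and handed in at 24.1 s while still holding it pressed shut.

**Drop:** the vertical force went from +4.7 N to −2.4 N as it slid on. From there it went down freely by nearly 8 mm, the pin height, and touched the seat at the height I expected.

**Final state:** the wrist force reads +10.3 N (about 12 N on the mould with the cover's weight), and the grip is 59 mm. The side view shows the halves flush with no gap and the bystanders it shows where they were.

**What disagreed or was less certain:**
- **Fingertips:** they sit about 33 mm short of the reported TCP. My first grasp therefore closed just above the block, touching its top at about 3 N without moving it. I measured the offset and corrected for it.
- **Cameras:** the wrist and top views differed by about 3 mm on the mould's position. I used measurements of the cover relative to the mould to get round this.
- **Pressed pose:** about 5 N of sideways force remains at the wrist, and the tool is tilted by about 0.1–0.2°. The cover sits slightly towards the spout end, within the pins' play: a thin edge of the lower half showed at the plain end.

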